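# Unlock the push-and-turn cap of a drill-bit canister

## Robot

A 6-joint arm with a two-finger parallel gripper is mounted at the origin on the work surface. World frame = base frame: x ahead of the robot, y to its left, z up, the work surface at z = 0. Lengths are in m, angles in rad, forces in N, time in s.
With the tool pointing down it reaches from about 0.275 to 0.825 m from the base axis. Payload 4.9 kg.
Tool frame: the origin (TCP) lies midway between the tips of the shut fingers; the grasp point (between the pads) lies 19 mm behind it (bot.grip_depth is the distance from the TCP to the grasp point, in m); z points along the fingers, y is the line along which they close (so a half turn about z gives the same grasp; the last joint's range is limited). The gripper opens to 85 mm and grips with 20 to 120 N. Pads are 22 mm wide; open, the fingers measure 114 mm over their backs; the gripper's body (76 mm by 85 mm) begins 54 mm behind the grasp point. The pads swing forward as they close: fully open they stand 13 mm farther back than shut.
Start: joints at [1.12, 0.326, -0.193, 1.052, 0, 1.437], TCP at [0.171, 0.523, 0.205] pointing down, gripper open.
Joint ranges: [-2.65, 2.65], [-0.97, 1.79], [-1.3, 1.35], [-1.93, 2.1], [-1.47, 1.37], [-3.14, 3.14]. Speed limits (rad/s): [2.57, 2.57, 3.14, 3.14, 3.14, 3.14].

## Interface

Orientations are given as a unit quaternion [w, x, y, z].
In Python, from cell import bot gives the robot as it stands. Calls block until the motion is done:
- bot.move_pose(position, orientation): joint-space move of the TCP to a pose.
- bot.move_linear(position, speed=0.15, rotation=None, until_force=None): straight line of the TCP; rotation=None keeps the orientation; speed is the mean speed in m/s. With until_force (N) it stops when the force on the tool has changed by that much, and returns True; else False.
- bot.goto_joints(angles): joint-space move.
- bot.set_gripper(opening, grasp_force=None): opening from 0.0 (shut) to 1.0 (fully open); grasp_force is the grip in N (None keeps the last); returns when the fingers have stopped.
- bot.wait(seconds).
- bot.solve_ik(position, orientation): joint angles nearest the present ones, or None.
- bot.camera(name): name is "scene" or "top" or "wrist"; returns the picture (400x640x3 uint8, red, green, blue); there is no depth.
- bot.calibration(name): a dict with "mtx" (3x3 intrinsics, pixels), "extrinsics" (4x4, takes a point from world to camera coordinates); the wrist camera has in their place "hand_eye" (4x4, takes a point from camera to tool coordinates, whose origin is the TCP and whose axes are the flange's). Camera axes: x right, y down, z forward; pixel columns grow to the right and rows downward; lengths in m; the calibration is good to about 2 mm. The wrist camera is an equidistant fisheye: a pixel r from the principal point sees the ray r / f radians off the axis. A picture is of the moment at which its call begins: read the wrist's pose just before it. calibration takes no time and is no camera call.
A pose or a line that the arm cannot do raises bot.PlanningError and nothing moves.
- bot.close_job(): hands the job in; it is judged then, once.
Trained networks look in the newest picture that a camera, given by its name, has taken for a name from the list of things; names that differ only in an ending like _2 or _b are one class to them, and where a whole thing is asked for, a point or a joint stands for the part that bears it (a point fixed in the world has none). Each returns a list of dicts, best first, with "confidence" (0 to 1); they miss things now and then, are a little off and sometimes report something else, mostly with a low value. They report only what shows in the picture. A call takes as long as a camera call. They do not tell look-alikes from the thing itself.
- bot.search_frame(camera, thing): "bbox" ([left, top, width, height] in pixels, round what is visible of it).
Readings, each from a call of its own:
- bot.read_clock(): time.
- bot.read_joint_positions(): joint angles.
- bot.read_joint_vel(): joint speeds.
- bot.read_joint_efforts(): joint torques, N m.
- bot.read_position(): TCP position.
- bot.read_tool_rot(): TCP orientation.
- bot.read_ft_force(): force on the tool from outside, world axes, zero at the start.
- bot.read_moment(): the same for the moment, N m.
- bot.read_gripper_width(): opening from 0.0 (shut) to 1.0 (fully open).
- bot.read_finger_force(): force on a finger pad.
Only numpy, scipy, OpenCV 4.12 (cv2) and the standard library are available. Lean on these libraries where they do the work, as an engineer would, in place of code of your own. Each camera call takes 0.05 s, during which the arm holds its last target. There are 200 camera calls.

## Task

Open the green drill-bit canister: press its orange safety cap down against the spring, keep it pressed while unscrewing it counter-clockwise (take a new grip part-way if you need to) until it comes free, and lift it off. Set the cap down gently, without dropping it, flat and right way up in the blue tray and let go. Leave everything else on the bench where it is.

Things in the scene. Friction and masses are not known exactly. Their poses are not given: they have to be found in the camera images.
- canister: Green drill-bit canister bolted to the bench: 120 mm across on a grey 140 mm square foot. Origin at the centre of its underside, on the bench, z up. Locked, the cap's x axis stands at the canister's x axis turned +45 degrees (or 225). It must turn 135 degrees counter-clockwise from above, until the cap's x axis lies along the canister's x axis; clockwise is blocked.
- collar (a point): Centre of the canister's aluminium bayonet collar, at its top, 118 mm above the bench; axes as the canister's. Its 6 mm flange (117 mm across, opening 77 mm) covers the cap's two ears, except at two gaps, centred on its +x and -x axes, where the ears can rise out. A red stop ends the turn 3 to 5 degrees past the gaps; from 6 degrees before them up to the stop the ears are free.
- spring_plate (a joint): Spring plate under the cap (m): 0 with the cap locked, negative pressed down, +0.006 when the ears have risen into the gaps or the cap is off. Teeth under the flange, beside the locked ear and just before the gap, block turning unless the cap is held 6 to 10 mm down (bottoms hard at 11 mm). Spring: 8 N locked, 13 N at 8 mm, 15 N at the bottom, 3.5 N at +0.006.
- cap_grip (a point): Middle of the grip bar on the loose orange safety cap (0.11 to 0.20 kg), 159 mm above the bench when locked. z up out of the cap, x along the bar (half a turn looks the same). Bar 60 mm long (x), 20 mm wide (y), reaching 23 mm above and below this point; there it stands on the flat top of a round body 72 mm across. Released part-way through the turn, the cap springs up to its locked height and stays.
- cap: The same cap, origin at the centre of its flat underside, 53 mm below the grip point. Two ears along +x and -x at the underside, 18 mm wide and 6 mm thick, reach 50 mm from the axis. With the ears at the gaps the spring lifts the cap 6 mm above its locked height; then it lifts straight out.
- tray_in (a point): Centre of the inner floor (5 mm above the bench) of the fixed blue cap tray, 160 x 160 mm inside, rim 23 mm above this floor; x and y along its sides.
- gauge_ring: Bystander, leave alone: steel ring gauge lying flat, 60 mm across, 18 mm high; origin at its underside.
- paint_pen: Bystander, leave alone: white and red paint pen lying flat, 135 mm long, 14 mm thick; origin at its underside.
- caliper: Bystander, leave alone: steel caliper with black slide, lying flat, 200 mm long; origin at its underside.
- spanner: Bystander, leave alone: steel spanner lying flat, about 180 mm long; origin at its underside.
- bit_a: Bystander, leave alone: black steel drill bit with copper buttons standing upright, 70 mm across, 105 mm high; origin at its underside.
- bit_b: Bystander, leave alone: a second such drill bit; origin at its underside.
- spray_can: Bystander, leave alone: can standing upright, 64 mm across, 150 mm high; origin at its underside.
Things that resemble listed ones, but are neither listed nor needed, are in the scene too. There is more than one size of the cap; the job needs the middle-sized. What is shaped like the part that bears tray_in but pink is not meant.

How it is judged:
By the outcome, as a careful person would: the job done as asked, in the order asked, and still so for the second after the job is handed in, with the robot touching nothing.
It also fails if it takes over 64 s, if anything falls off the work surface, if the arm or the gripper's body presses on something with over 40 N, if the wrist force passes 120 N, or if a joint passes its speed limit or range.

## Working session

There is one attempt and no reset: what is moved stays moved. The work goes in short steps, each a Python script; the robot and the scene stay as the last script left them, time stands still between calls to the robot, and variables do not carry over. Pictures are saved under pics/ and viewed, at most 10 in all, crops included, and the job is handed in when it is done.

```bash
mkdir -p pics; ls
python3 - <<'E'
from cell import bot
import cv2,numpy as np
for n in ("top","scene"):
    im=bot.camera(n); cv2.imwrite(f"pics/{n}0.png",im[:,:,::-1])
    c=bot.calibration(n); print(n,np.round(c["mtx"],1).tolist(),np.round(c["extrinsics"],3).tolist())
    for t in ("canister","cap","tray_in","spray_can","bit_a"):
        print(t,[(np.round(d["bbox"]).tolist(),round(d["confidence"],2)) for d in bot.search_frame(n,t)])
print(bot.read_clock(),bot.read_tool_rot())
E
```

```text
pics
top [[403.4, 0.0, 308.9], [0.0, 403.4, 200.1], [0.0, 0.0, 1.0]] [[0.028, -0.999, 0.019, -0.019], [-0.984, -0.031, -0.173, 0.493], [0.173, -0.014, -0.985, 1.254], [0.0, 0.0, 0.0, 1.0]]
canister [([236.0, 166.0, 51.0, 52.0], 0.85), ([170.0, 154.0, 18.0, 60.0], 0.66)]
cap [([197.0, 184.0, 16.0, 19.0], 0.78), ([244.0, 174.0, 26.0, 20.0], 0.74)]
tray_in [([377.0, 263.0, 64.0, 61.0], 0.83), ([340.0, 106.0, 23.0, 31.0], 0.7), ([332.0, 176.0, 57.0, 55.0], 0.58)]
spray_can [([424.0, 130.0, 37.0, 36.0], 0.94)]
bit_a [([340.0, 108.0, 24.0, 27.0], 0.7), ([260.0, 99.0, 21.0, 33.0], 0.58)]
scene [[445.9, 0.0, 318.8], [0.0, 445.9, 203.9], [0.0, 0.0, 1.0]] [[0.851, 0.524, -0.008, -0.45], [0.398, -0.657, -0.64, -0.104], [-0.341, 0.542, -0.768, 1.459], [0.0, 0.0, 0.0, 1.0]]
canister [([313.0, 165.0, 64.0, 63.0], 0.57)]
cap [([334.0, 160.0, 24.0, 28.0], 0.9), ([362.0, 152.0, 16.0, 24.0], 0.77), ([274.0, 138.0, 34.0, 49.0], 0.58)]
tray_in [([110.0, 234.0, 93.0, 77.0], 0.9), ([229.0, 238.0, 88.0, 80.0], 0.86)]
spray_can [([187.0, 326.0, 58.0, 55.0], 0.69), ([248.0, 362.0, 35.0, 38.0], 0.61)]
bit_a [([404.0, 214.0, 32.0, 41.0], 0.76), ([358.0, 284.0, 29.0, 45.0], 0.67)]
0.6 [ 4.07304801e-06  1.57734629e-01  9.87481537e-01 -1.60664896e-05]
```

Run:
```python
import cv2
a=cv2.imread("pics/top0.png")[70:350,140:500]; cv2.imwrite("pics/top0c.png",cv2.resize(a,None,fx=2.1,fy=2.1,interpolation=cv2.INTER_CUBIC))
a=cv2.imread("pics/scene0.png")[120:320,90:390]; cv2.imwrite("pics/scene0c.png",cv2.resize(a,None,fx=2.6,fy=2.6,interpolation=cv2.INTER_CUBIC))
```

```text
(no output)
```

View pics/top0c.png

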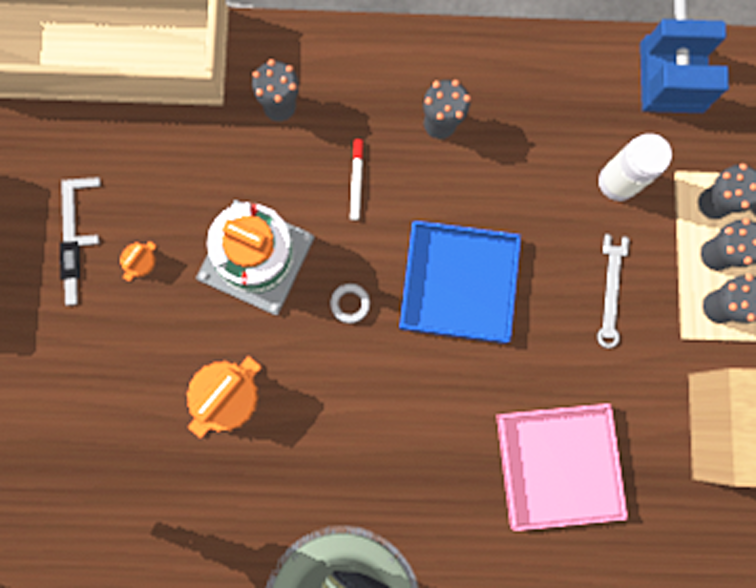

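View pics/scene0c.png

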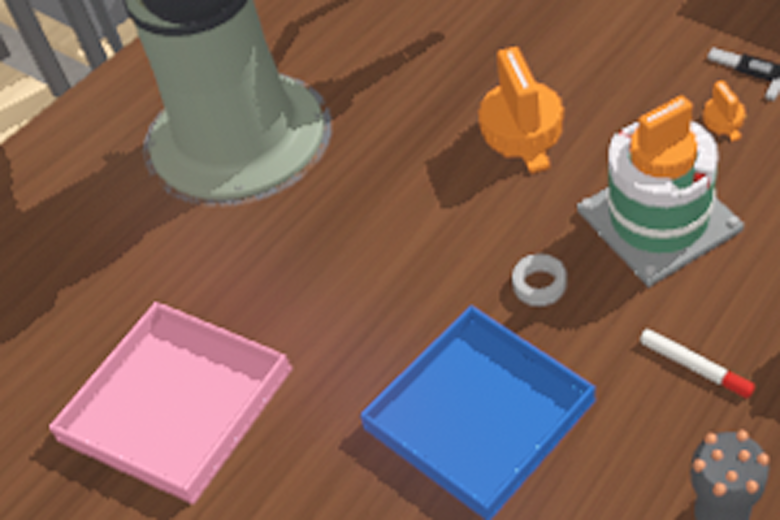

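Candidates in the top picture: small loose cap (205,194), the cap on the canister (258,182), and large loose cap (246,258). The one on the green canister is the middle-sized one and is the cap to use. The blue tray at (360,204) is the target; the pink one at (408,292) is a decoy. I'll move the wrist camera over the canister to confirm this and measure.

```bash
cat > h.py <<'E'
from cell import bot
import cv2,numpy as np
from scipy.spatial.transform import Rotation as R
def cam_xy(n,uv,z):
    c=bot.calibration(n);E=c["extrinsics"];K=c["mtx"]
    d=E[:3,:3].T@np.linalg.inv(K)@[uv[0],uv[1],1];o=-E[:3,:3].T@E[:3,3]
    return (o+d*(z-o[2])/d[2])[:2]
def down(yaw):  # tool z down, tool y axis at world angle yaw (rad)
    y=np.array([np.cos(yaw),np.sin(yaw),0]);z=np.array([0,0,-1.]);x=np.cross(y,z)
    q=R.from_matrix(np.c_[x,y,z]).as_quat();return q[[3,0,1,2]]
def rot(q): q=np.asarray(q);return R.from_quat(q[[1,2,3,0]]).as_matrix()
def wrist_pose():
    p=np.array(bot.read_position());M=rot(bot.read_tool_rot())
    c=bot.calibration("wrist");H=c["hand_eye"]
    return c["mtx"],p+M@H[:3,3],M@H[:3,:3]
def wrist_xy(wp,uv,z):
    K,o,Rm=wp;v=np.array([(uv[0]-K[0,2])/K[0,0],(uv[1]-K[1,2])/K[1,1]]);r=np.hypot(*v)
    s=np.sin(r)/r if r>1e-9 else 1.; d=Rm@[v[0]*s,v[1]*s,np.cos(r)]
    return (o+d*(z-o[2])/d[2])[:2]
E
python3 - <<'E'
from h import *
p=lambda u,v:(u/2.1+140,v/2.1+70)
b=cam_xy("top",p(247,236),.182); print("cap",b)
q=cam_xy("scene",(90+665/2.6,120+115/2.6),.182); print("cap scene",q)
t=[cam_xy("top",p(*c),.028) for c in((414,223),(519,235),(512,341),(402,327))]
print("tray",np.round(t,3),np.mean(t,0))
print(np.round(bot.calibration("wrist")["hand_eye"],3).tolist(),bot.calibration("wrist")["mtx"].tolist())
m=(b+q)/2
for yaw in np.arange(0,360,30):
    s=bot.solve_ik([*m,.3],down(np.radians(yaw)));print(yaw,None if s is None else np.round(s,2))
E
```

```text
cap [0.51584452 0.14653058]
cap scene [0.5254636  0.14808533]
tray [[ 0.579 -0.096]
 [ 0.565 -0.261]
 [ 0.398 -0.249]
 [ 0.414 -0.08 ]] [ 0.48891704 -0.17126518]
[[-0.001, -0.966, -0.259, 0.066], [1.0, -0.001, -0.001, -0.001], [0.001, -0.259, 0.966, -0.169], [0.0, 0.0, 0.0, 1.0]] [[309.70691628693146, 0.0, 319.1041384322061], [0.0, 309.70691628693146, 200.6397428685356], [0.0, 0.0, 1.0]]
0 [ 0.14  0.27 -0.03  1.27  0.    1.71]
30 [ 0.14  0.27 -0.03  1.27  0.    1.19]
60 [ 0.14  0.27 -0.03  1.27  0.    0.66]
90 [ 0.14  0.27 -0.03  1.27  0.    0.14]
120 [ 0.14  0.27 -0.03  1.27  0.   -0.38]
150 [ 0.14  0.27 -0.03  1.27  0.   -0.91]
180 [ 0.14  0.27 -0.03  1.27  0.   -1.43]
210 [ 0.14  0.27 -0.03  1.27  0.   -1.96]
240 [ 0.14  0.27 -0.03  1.27  0.   -2.48]
270 [ 0.14  0.27 -0.03  1.27  0.   -3.  ]
300 [ 0.14  0.27 -0.03  1.27  0.    2.76]
330 [ 0.14  0.27 -0.03  1.27  0.    2.23]
```

Run:
```python
from h import *
bot.move_pose([.52+.066,.147,.25],down(np.pi/2))
wp=wrist_pose(); im=bot.camera("wrist"); cv2.imwrite("pics/w1.png",im[:,:,::-1]); np.save("w1.npy",np.array([*wp[1],*wp[2].ravel()]))
for t in("canister","cap","collar","cap_grip"): print(t,[(np.round(d["bbox"]).tolist(),round(d["confidence"],2)) for d in bot.search_frame("wrist",t)])
# pixel of point under camera
print(wp[1],wp[2].round(3).tolist(),bot.read_clock())
cv2.imwrite("pics/w1c.png",cv2.resize(im[:,:,::-1][150:400,200:460],None,fx=2.4,fy=2.4,interpolation=cv2.INTER_CUBIC))
```

```text
canister [([254.0, 54.0, 137.0, 136.0], 0.84)]
cap [([281.0, 84.0, 86.0, 74.0], 0.87), ([437.0, 101.0, 38.0, 37.0], 0.76), ([313.0, 0.0, 44.0, 11.0], 0.46)]
collar [([252.0, 55.0, 142.0, 138.0], 0.9)]
cap_grip [([433.0, 95.0, 44.0, 45.0], 0.89), ([282.0, 85.0, 85.0, 77.0], 0.69), ([308.0, 0.0, 53.0, 10.0], 0.46)]
[0.51923537 0.14746493 0.41942564] [[-0.0, 0.966, 0.258], [1.0, 0.0, -0.0], [-0.0, 0.258, -0.966]] 2.875
```

View pics/w1c.png

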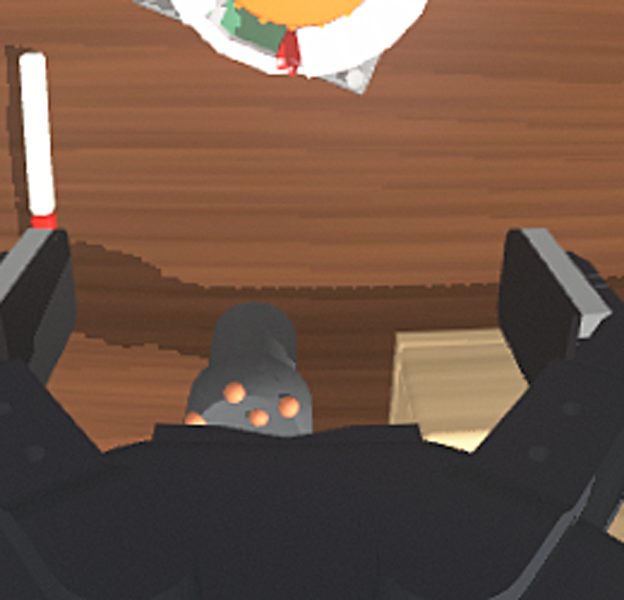

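The lower crop shows the fingers, bit and pen, with the canister above it (bbox 254,54 to 391,190). I'll enlarge that region.

Run:
```python
import cv2
a=cv2.imread("pics/w1.png")[30:220,235:495]; cv2.imwrite("pics/w1d.png",cv2.resize(a,None,fx=3,fy=3,interpolation=cv2.INTER_CUBIC))
```

```text
(no output)
```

View pics/w1d.png

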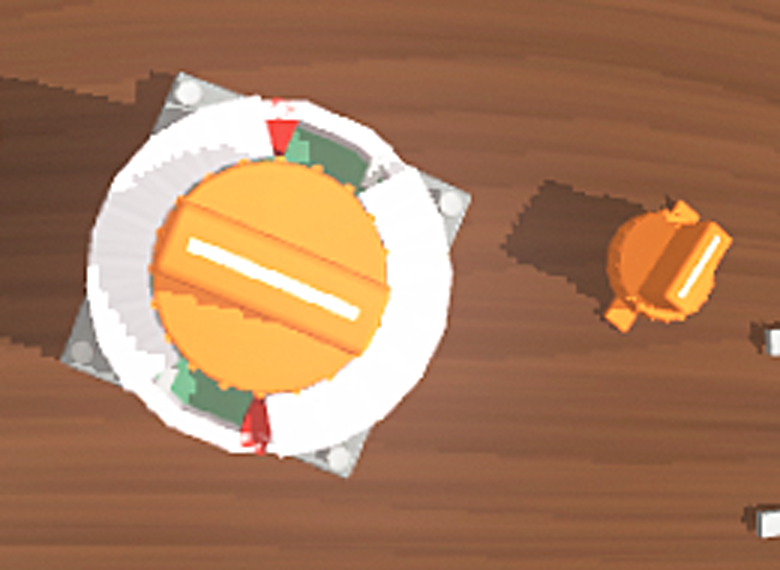

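The crop confirms the middle-sized cap: body about 235 px against 362 px for the flange, which matches 72/117 mm. The bar strip runs (190,245)–(357,314). The gaps, at (330,155) and (217,400), lie about 90° from the bar, and each red stop is at the counter-clockwise end of its gap. So only about 90° seems to remain, not 135°. I'll compute that, then grasp.

Run:
```python
from h import *
K=bot.calibration("wrist")["mtx"];a=np.load("w1.npy");wp=(K,a[:3],a[3:].reshape(3,3))
px=lambda u,v:(235+u/3,30+v/3)
ang=lambda p,q:np.degrees(np.arctan2(*(q-p)[::-1]))
s=[wrist_xy(wp,px(*c),.182) for c in((190,245),(357,314))]
cap=np.mean(s,0);al=ang(*s)
fl=np.mean([wrist_xy(wp,px(*c),.118) for c in((90,275),(452,275),(271,97),(271,457))],0)
fc=[wrist_xy(wp,px(*c),.008) for c in((180,72),(470,195),(350,477),(62,360))]
print("strip len",np.linalg.norm(s[1]-s[0]),"cap",cap,al,"flange",fl,"foot",np.mean(fc,0),[ang(fc[i],fc[(i+1)%4]) for i in range(4)],np.linalg.norm(fc[0]-fc[1]))
g=[wrist_xy(wp,px(*c),.118) for c in((330,155),(217,400))];print("gap",ang(*g),[ang(fl,x) for x in g])
c=(cap+fl)/2; print(c)
if np.linalg.norm(cap-fl)<.004:
    yaw=np.radians(al-90); np.save("grip.npy",[*c,yaw])
    bot.move_pose([*c,.24],down(yaw))
    print(bot.read_joint_positions())
    print(bot.move_linear([*c,.142],.08,until_force=12))
    bot.set_gripper(0.0,60)
    print(bot.read_position(),bot.read_gripper_width()*85,bot.read_finger_force(),bot.read_ft_force(),bot.read_moment(),bot.read_joint_positions(),bot.read_clock())
```

```text
strip len 0.045901128563585275 cap [0.52173318 0.15283174] 67.55640698829514 flange [0.52101788 0.15347102] foot [0.52135529 0.1532659 ] [np.float64(67.32791804051914), np.float64(-21.953940504556062), np.float64(-112.60480647336551), np.float64(157.25500859181554)] 0.13888726502585066
gap -24.39104827994697 [np.float64(154.5577171850935), np.float64(-23.366335869473627)]
[0.52137553 0.15315138]
[ 1.49808984e-01  2.93234268e-01 -1.47497671e-01  1.12993562e+00
 -1.23225715e-06  2.11193453e+00]
False
[0.52177931 0.153025   0.14239072] 18.020202689594036 62.49066352844238 [ 0.80493743 -0.54923336  2.22616208] [-0.1174547   0.0234353   0.01736734] [ 1.49727208e-01  3.64079326e-01 -3.06127596e-01  8.99747318e-01
 -3.63687720e-04  2.11229654e+00] 6.6
```

Flange, foot and cap centres agree within 1 mm and the foot measures 139 mm. The gap axis is at about 157° and the bar at 67.6°, so 90° remain. The cap is gripped, so I'll press and turn in steps.

Run:
```python
from h import *
x,y,yaw=np.load("grip.npy")
def st(): print(np.round(bot.read_position(),4),"F",np.round(bot.read_ft_force(),1),"M",np.round(bot.read_moment(),2),"w",round(bot.read_gripper_width()*85,1),round(bot.read_clock(),2))
for z in (.138,.134):
    bot.move_linear([x,y,z],.03); st()
j=np.array(bot.solve_ik([x,y,.134],down(yaw)))
print(j)
for d in (10,30,50,70,80):
    k=j.copy();k[5]-=np.radians(d);bot.goto_joints(k);print(d,end=" ");st()
    if abs(bot.read_moment()[2])>1.5 or np.abs(bot.read_ft_force()).max()>40: print("STOP");break
```

```text
[0.5219 0.1532 0.1389] F [-1.6 -0.7  8. ] M [-0.2   0.37  0.08] w 18.0 6.88
[0.522  0.1531 0.1353] F [-1.1 -1.1  9.6] M [-0.21  0.62  0.02] w 18.2 7.17
[ 0.1498482   0.37208846 -0.31766623  0.88104165  0.          2.11235912]
10 [0.5226 0.1535 0.1356] F [-2.   0.1 10.2] M [-0.08  0.35  0.06] w 18.2 7.46
30 [0.5228 0.1538 0.1357] F [ 0.2  0.  10.1] M [0.11 0.27 0.02] w 18.1 7.88
50 [0.5228 0.1537 0.1357] F [-2.1  0.4 10.5] M [0.06 0.27 0.02] w 18.3 8.31
70 [0.5227 0.1537 0.1357] F [-0.8  0.3 10.2] M [0.02 0.33 0.07] w 18.5 8.73
80 [0.5227 0.1536 0.1357] F [-0.9  0.  11.2] M [ 0.    0.32 -0.  ] w 18.1 9.03
```

Run:
```python
from h import *
x,y,yaw=np.load("grip.npy")
def st(): print(np.round(bot.read_position(),4),"F",np.round(bot.read_ft_force(),1),"M",np.round(bot.read_moment(),2),"w",round(bot.read_gripper_width()*85,1),np.round(np.degrees(2.1124-bot.read_joint_positions()[5]),1),round(bot.read_clock(),2))
bot.move_linear([x,y,.1318],.02); st()
j=np.array(bot.solve_ik([x,y,.1318],down(yaw+np.radians(80))));j0=2.11236
for d in (84,87,90):
    k=j.copy();k[5]=j0-np.radians(d);bot.goto_joints(k);print(d,end=" ");st()
    if abs(bot.read_moment()[2])>1.5: print("STOP");break
wp=wrist_pose(); im=bot.camera("wrist"); cv2.imwrite("pics/w2.png",cv2.resize(im[:,:,::-1][60:330,160:480],None,fx=2.2,fy=2.2))
```

```text
[0.5227 0.1536 0.1336] F [-0.9  0.6 11.4] M [-0.07  0.38  0.09] w 17.9 80.0 9.28
84 [0.5228 0.1536 0.1337] F [-1.7  0.7 12.7] M [-0.06  0.37  0.12] w 18.3 84.0 9.53
87 [0.5228 0.1536 0.1337] F [-1.5  0.9 11.6] M [-0.04  0.35  0.02] w 18.1 87.0 9.78
90 [0.5228 0.1536 0.1337] F [-0.6 -0.7 11.9] M [-0.06  0.39  0.02] w 18.3 90.0 10.03
```

View pics/w2.png

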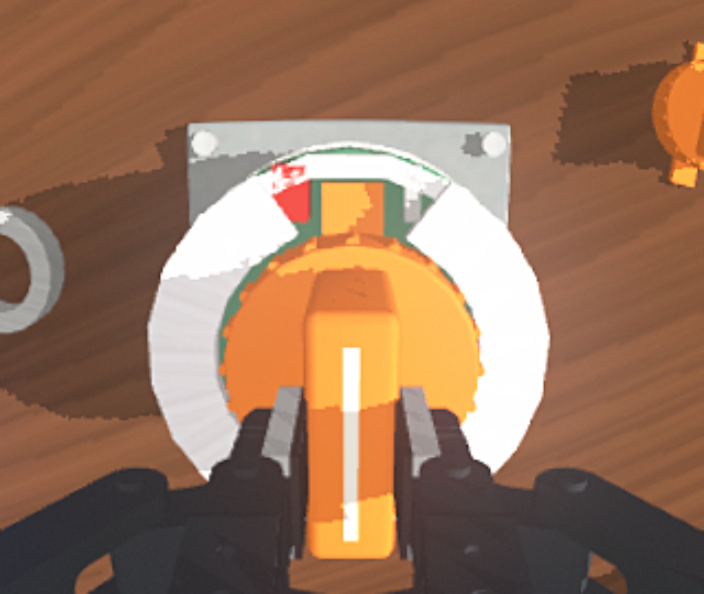

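The ear at (350,207) sits in the gap between the red stop (293,195) and the tooth (415,200), so the cap is free to rise. I'll ease it up and lift it straight out.

Run:
```python
from h import *
x,y,yaw=np.load("grip.npy")
def st(): print(np.round(bot.read_position(),4),"F",np.round(bot.read_ft_force(),1),"M",np.round(bot.read_moment(),2),"w",round(bot.read_gripper_width()*85,1),round(bot.read_clock(),2))
x,y=bot.read_position()[:2]
for z in (.142,.149,.155,.165): 
    print(bot.move_linear([x,y,z],.03,until_force=18),end=" "); st()
bot.move_linear([x,y,.25],.1); st()
im=bot.camera("wrist"); cv2.imwrite("pics/w3.png",cv2.resize(im[:,:,::-1],None,fx=1.2,fy=1.2))
t=[.489,-.171]
yt=yaw+np.pi/2
for dy in (0,np.pi): print(bot.solve_ik([*t,.2],down(yt+dy)))
```

```text
False [0.5229 0.1537 0.1427] F [-1.6 -0.2  6.3] M [-0.19  0.37 -0.01] w 18.0 10.57
False [0.5224 0.1536 0.1486] F [-0.6  0.2 -1.5] M [ 0.   -0.04 -0.03] w 18.6 10.96
False [0.5229 0.1536 0.1551] F [ 0.6 -0.5 -1.8] M [ 0.03 -0.05  0.  ] w 18.4 11.31
False [0.523  0.1537 0.1652] F [ 0.3 -0.6 -1.2] M [-0.01  0.02 -0.06] w 18.0 11.79
[0.5223 0.1535 0.2493] F [-0.4  0.1 -1.8] M [ 0.02 -0.03  0.04] w 17.9 12.79
[-0.47895877  0.27065078 -0.28301189  1.01713366  0.         -0.08724417]
[-0.47895877  0.27065078 -0.28301189  1.01713366  0.          3.05434848]
```

View pics/w3.png

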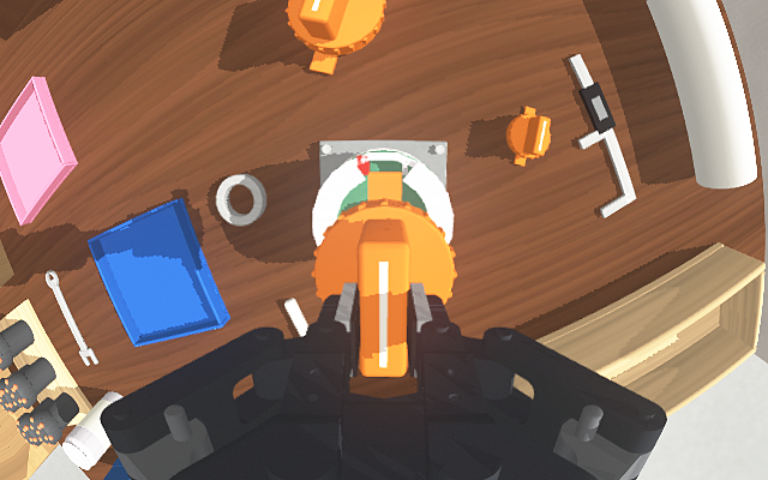

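The cap hangs in the gripper, ears free, at (385,250). The blue tray is at (160,270). I'll cross-check the tray with the scene camera, then place the cap.

Run:
```python
from h import *
def st(): print(np.round(bot.read_position(),4),"F",np.round(bot.read_ft_force(),1),"w",round(bot.read_gripper_width()*85,1),round(bot.read_clock(),2))
s=[cam_xy("scene",(90+u/2.6,120+v/2.6),.028) for u,v in((470,308),(594,390),(487,517),(363,418))]
a=np.array([.489,-.1713]);b=np.mean(s,0);print(b,np.round(s,3).tolist())
assert np.linalg.norm(a-b)<.015
t=(a+b)/2; q=down(np.radians(85))
bot.move_pose([*t,.2],q); st()
bot.move_linear([*t,.06],.12); st()
hit=bot.move_linear([*t,.034],.015,until_force=4); print(hit); st()
```

```text
[ 0.49647578 -0.17240817] [[0.419, -0.079], [0.587, -0.097], [0.574, -0.268], [0.406, -0.245]]
[ 0.493  -0.1712  0.2   ] F [ 0.6  0.3 -2. ] w 18.5 14.09
[ 0.4934 -0.1721  0.0607] F [-0.7  0.5 -1.7] w 17.8 15.41
True
[ 0.4927 -0.1717  0.0416] F [-0.2  0.9  5. ] w 18.0 16.57
```

Run:
```python
from h import *
x,y,z=bot.read_position()
bot.set_gripper(0.7); bot.wait(.3); print(bot.read_ft_force(),bot.read_gripper_width())
bot.move_linear([x,y,.22],.1); bot.wait(.3)
im=bot.camera("wrist"); print(bot.read_clock(),bot.read_ft_force())
tp=bot.camera("scene")[120:320,90:390]
a=cv2.resize(im[:,:,::-1][0:260,120:520],(800,520))
b=cv2.resize(tp[:,:,::-1],(800,533))
cv2.imwrite("pics/fin.png",cv2.resize(np.vstack([a,b]),(450,600)))
```

```text
[0.17052184 0.76660103 0.12103109] 0.698185665606828
19.6333 [-0.12279923  0.02728872  0.02618079]
```

View pics/fin.png

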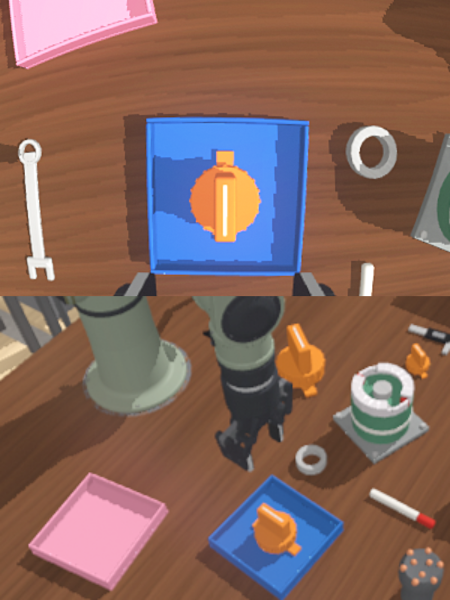

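The cap stands flat and upright in the middle of the blue tray (225,200 in the upper picture). The canister is open, the other things are where they were, and the arm is clear.

```bash
python3 -c "
from cell import bot
print(bot.close_job())"
```

```text
the job is handed in; nothing more can be done
None
```

The canister is open: I pressed the cap down, turned it 90° counter-clockwise to the gaps (it stood about 45° past the stated locked angle), lifted it off, set it flat and upright in the blue tray at 19.6 s of the 64 s limit, and handed the job in.

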